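# Set the kickstand and hold the bicycle frame upright

## Robot

A 6-joint arm with a two-finger parallel gripper is mounted at the origin on a cart in front of the work surface, level with it; the furniture and walls round the work are solid. World frame = base frame: x ahead of the robot, y to its left, z up, the work surface at z = 0. Lengths are in m, angles in rad, forces in N, time in s.
With the tool pointing down it reaches from about 0.375 to 0.975 m from the base axis. Payload 3.8 kg.
Tool frame: the origin (TCP) lies at the very end of the fingers, on their centre line; the grasp point (between the pads) lies 19 mm behind it; z points along the fingers, y is the line along which they close (so a half turn about z gives the same grasp; the last joint's range is limited). The gripper opens to 85 mm and grips with 20 to 120 N. Pads are 22 mm wide; open, the fingers measure 114 mm over their backs; the gripper's body (76 mm by 85 mm) begins 54 mm behind the grasp point. The pads swing forward as they close: fully open they stand 13 mm farther back than shut.
Start: joints at [1.066, 0.264, 1.604, -0, 1.274, -0.037], TCP at [0.304, 0.602, 0.196] pointing down, gripper open.
Joint ranges: [-2.63, 2.63], [-0.94, 2.18], [0.31, 2.57], [-1.31, 4.45], [0, 2.66], [-2.55, 2.55]. Speed limits (rad/s): [2.57, 2.57, 3.14, 3.14, 3.14, 3.14].

## Interface

Orientations are given as a rotation vector (axis times angle).
In Python, from workcell import read_state, read_camera, calibration, finish_job gives the robot as it stands.
- The arm moves only by the tool step_arm, never from a script. Its argument "commands" is a list of rows, each an object of numbers: "fingers": the gripper's target within -1 to 1 (shut at 1, half-way at 0, fully open at -1); "dx", "dy", "dz": the shift along the tool's x, y, z in m; "roll": the turn about the tool's z in degrees. In form: [{"fingers": .., "dx": .., "dy": .., "dz": .., "roll": ..}, ...]. A call has 1 to 8 rows; each row is the pose to reach, as a shift and turn from the pose commanded when the call began, along the tool's axes at that moment; what a row does not reach only later rows make up. A row lasts 1/8 s, in which the tool goes at most 62.5 mm and 10.7 degrees, less where a joint would pass 70% of its speed; a pose out of reach is approached as far as the arm can. A call with a gripper value outside its range is refused whole. The fingers move at their own pace and stop on an object; "squeeze" is the grip in N (left out, the last holds). Time passes only in rows, so rows that repeat a pose let the fingers close. It gives the time, the measured TCP pose, the force, the opening and the grip force at its end, in the units of the state.
- read_state(): the state, without advancing time (a new reading comes with each control period).
- read_camera(name): name is "side" or "top"; returns (picture, depth): 384x512x3 uint8, blue, green, red; 384x512 float32, m along the optical axis (not along the pixel's ray), 0 where there is no reading.
- calibration(name): a dict with "intrinsics" (3x3 intrinsics, pixels), "k1" (the pictures are not rectified: a ray, as slopes to the right and down, at radius r is drawn at 1 + k1 r^2 times it, then the intrinsics apply), "world_to_cam" (4x4, takes a point from world to camera coordinates). Camera axes: x right, y up, looking along -z (the intrinsics and any distortion apply to the point x, -y, -z); pixel columns grow to the right and rows downward; lengths in m; the calibration is good to about 2 mm. A picture is of the moment at which its call begins. calibration takes no time and is no camera call.
- finish_job(): hands the job in; it is judged then, once.
The state is a dict: "time": time; "q": joint angles; "joint_vel": joint speeds; "joint_torque": joint torques, N m; "tool_pos": TCP position; "tcp_rot": TCP orientation; "wrist_force": force on the tool from outside, world axes, zero at the start; "torque": the same for the moment, N m; "width": opening from 0.0 (shut) to 1.0 (fully open); "grip_force": force on a finger pad.
Only numpy, scipy, OpenCV 4.12 (cv2) and the standard library are available. Lean on these libraries where they do the work, as an engineer would, in place of code of your own. Each camera call takes 0.05 s, during which the arm holds its last target. There are 200 camera calls.

## Task

A cut-off piece of bicycle frame leans back on the repair stand and its kickstand is folded up. First flip the kickstand down over its dead centre so that it drops fully down, then swing the frame up until it stands upright, and finish while the gripper is still holding it steady there so that I can fit a rubber shoe to the foot: the frame tips back if it is let go. Leave the mug, paint tin, jar and other things around it where they are.

Things in the scene. Friction and masses are not known exactly. Their poses are not given: they have to be found in the camera images.
- repair_stand: Plywood base plate 170 x 200 x 18 mm (x -75 to +95 mm, y +-100 mm), fixed to the bench. Origin on the bench top under the frame's hinge line, z up. The frame leans toward its +x; the kickstand is on the -x side. Two steel lugs 58 mm high at y = +-72 mm carry the hinge; two rest posts with rubber tops, 143 mm high, stand at x = +82, y = +-50 mm.
- pivot (a point): Middle of the frame's hinge line, which runs along the stand's y axis 40 mm above the bench.
- bike_frame (a joint): Lean of the blue frame in rad: 0 upright, 0.4 leaning back (toward the stand's +x) where it rests at the start, stop at -0.2 on the other side. No stop or latch at upright: hinge springs and its weight (about 1.3 kg in all) tip it back toward 0.4 whenever let go; about 2 to 5 N at the top bar lifts it.
- top_bar (a point): Middle of the frame's blue round top bar, 22 mm diameter, 150 mm long along the frame's y axis, 190 mm from the hinge line; centre 230 mm above the bench when upright, about 215 mm when leaning. Clear below it down to the hub, about 65 mm lower. The point's axes turn with the frame (x across it, y along the bar, z up the frame).
- kickstand (a joint): Kickstand angle in rad: 0 folded up, 1.92 fully down. A round steel bob (36 mm diameter) on a short lever at its hinge, on the frame side of the leg, stands topmost at the dead centre near 0.96 and falls to either side. Pushed past about 1.1 the stand swings fully down by itself and stays; short of that it swings back up. About 2 N on the leg moves it.
- kick_pivot (a point): Hinge of the kickstand, its axis across the frame; 110 mm up the frame from the hinge line, 65 mm out on its -x side and at y = -45 mm. Its axes turn with the frame, not with the leg.
- kick_foot (a point): Rubber foot ending the kickstand's leg, a round aluminium bar 11 mm thick, 108 mm from its hinge. It swings in the frame's own y-z plane: folded along the frame's +y, rising 0.25 rad; fully down along -z, clear of the base. Pressed along the frame's -z, 55 mm out from the hinge, it passes dead centre about 50 mm below the hinge; pressed farther out it slips free sooner.
- tea_mug: White mug, 78 mm wide, 97 mm high; bystander. Origin at the centre of its underside.
- paint_tin: Paint tin, 78 mm wide, 77 mm high; bystander. Origin at the centre of its underside.
- shellac_jar: Amber jar with a grey lid, 67 mm wide, 108 mm high; bystander. Origin at the centre of its underside.
- sanding_block: Dark wooden block 62 x 113 x 31 mm; bystander. Origin at the centre of its underside.
- screwdriver: Screwdriver with a green handle, 190 mm long, lying on the bench; bystander. Origin at the middle of its underside.

How it is judged:
By the outcome, as a careful person would: the job done as asked, in the order asked, and still so for the second after the job is handed in, while the arm keeps its last pose, push and grip.
It also fails if it takes over 48 s, if anything falls off the work surface, if the arm or the gripper's body presses on something with over 40 N, if the wrist force passes 120 N, or if a joint passes its speed limit or range.

## Working session

There is one attempt and no reset: what is moved stays moved. The work goes in short steps, Python scripts to look and compute and a tool call to move; the robot and the scene stay as the last step left them, time stands still between calls to the robot, and variables do not carry over. Pictures are saved under pics/ and viewed, at most 10 in all, crops included, and the job is handed in when it is done.

Besides the shell and the picture viewer there is one more tool, called after ">>>" as a command line: name --argument value ..., lists and objects as JSON in quotes. step_arm: Moves the arm, as the interface text tells. Its arguments: {"type":"object","properties":{"commands":{"type":"array","items":{"type":"object","properties":{"fingers":{"type":"number"},"dx":{"type":"number"},"dy":{"type":"number"},"dz":{"type":"number"},"roll":{"type":"number"}}}},"squeeze":{"type":"number"}},"required":["commands"]}

```bash
mkdir -p pics; ls; cat > h.py <<'E'
import numpy as np, cv2
from workcell import *
def pts(name, depth):
    c=calibration(name);K=np.array(c["intrinsics"]);T=np.array(c["world_to_cam"])
    h,w=depth.shape
    u,v=np.meshgrid(np.arange(w),np.arange(h))
    p=cv2.undistortPoints(np.stack([u,v],-1).reshape(-1,1,2).astype(np.float64),K,np.array([c["k1"],0,0,0.])).reshape(h,w,2)
    C=np.stack([p[...,0]*depth,-p[...,1]*depth,-depth,np.ones_like(depth)],-1)
    return (C@np.linalg.inv(T).T)[...,:3]
E
python3 - <<'E'
from h import *
a,da=read_camera("side");b,db=read_camera("top")
np.savez("s0.npz",a=a,da=da,b=b,db=db)
cv2.imwrite("pics/side0.png",a);cv2.imwrite("pics/top0.png",b)
for n in("side","top"):print(np.linalg.inv(calibration(n)["world_to_cam"]).round(2))
print(read_state())
E
```

```text
pics
[[ 0.66  0.52 -0.55 -0.09]
 [-0.75  0.46 -0.47 -0.59]
 [ 0.01  0.72  0.69  0.95]
 [ 0.    0.    0.    1.  ]]
[[ 0.01  0.99 -0.15  0.35]
 [-1.    0.01  0.   -0.06]
 [ 0.    0.15  0.99  1.36]
 [ 0.    0.    0.    1.  ]]
{'time': 0.1, 'q': array([ 1.06608647e+00,  2.64667448e-01,  1.60524222e+00, -1.98088870e-05,
        1.27371139e+00, -3.69271705e-02]), 'joint_vel': array([-6.28344055e-04, -1.35964902e-03, -1.78631391e-03, -3.44343456e-05,
        2.10996319e-04,  1.20909584e-03]), 'joint_torque': array([-4.74281751e-04, -5.16704357e+01, -3.68591630e+01,  9.59104455e-06,
        6.26114546e-03,  1.00015868e-05]), 'tool_pos': array([0.30403064, 0.60182641, 0.19439101]), 'tcp_rot': array([-0.72797938, -3.05554355,  0.00307752]), 'wrist_force': array([-0.89784934,  0.10296426,  0.2185337 ]), 'torque': array([ 0.01954411,  0.05812107, -0.03444767]), 'grip_force': 0.0, 'width': 1.0013054357028066}
```

View pics/side0.png

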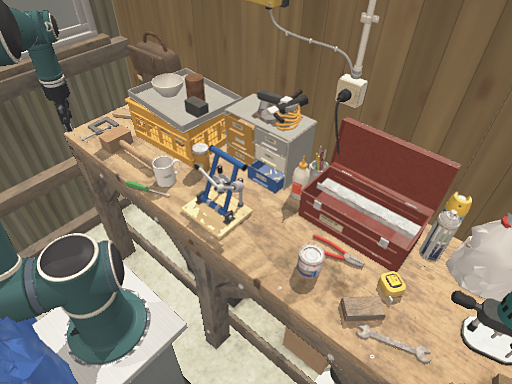

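View pics/top0.png

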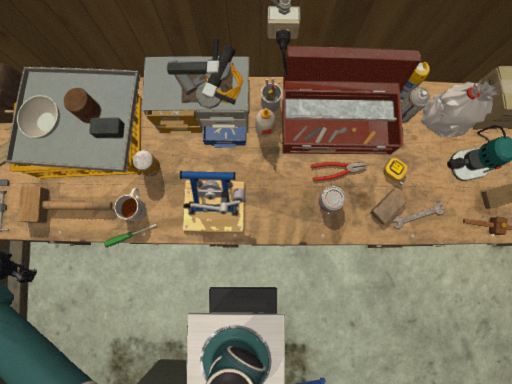

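```bash
python3 - <<'E'
from h import *
s=np.load("s0.npz");a,da,b,db=[s[k] for k in("a","da","b","db")]
pa,pb=pts("side",da),pts("top",db)
z=np.hstack([cv2.resize(a[140:240,170:265],(380,400),interpolation=2),cv2.resize(b[160:240,170:254],(420,400),interpolation=2)])
cv2.imwrite("pics/z.png",z)
for n,im,p in(("side",a,pa),("top",b,pb)):
    hsv=cv2.cvtColor(im,cv2.COLOR_BGR2HSV)
    m=cv2.inRange(hsv,(100,120,40),(125,255,255))>0
    q=p[m]; 
    k=(q[:,2]>.19)&(q[:,2]<.25)&(abs(q[:,1]-.05)<.25)&(q[:,0]>.3)&(q[:,0]<.8);q=q[k]
    print(n,k.sum(),q.mean(0).round(4),q.min(0).round(3),q.max(0).round(3))
    u,S,V=np.linalg.svd(q-q.mean(0));print(V[0].round(3)); t=(q-q.mean(0))@V[0];print(t.min(),t.max())
# plywood: height .018 in top
k=(abs(pb[...,2]-.018)<.006)&(abs(pb[...,1]-.05)<.25)&(pb[...,0]>.3)&(pb[...,0]<.8)
k=cv2.morphologyEx(k.astype(np.uint8),cv2.MORPH_OPEN,np.ones((3,3)))
n,l,st,_=cv2.connectedComponentsWithStats(k)
for i in range(1,n):
    if st[i,4]>60:
        q=pb[l==i][:,:2]; print(st[i],cv2.minAreaRect(q.astype(np.float32)))
# steel parts cluster in top
k=(pb[...,2]>.08)&(abs(pb[...,1]-.05)<.2)&(pb[...,0]>.3)&(pb[...,0]<.62)
v,u=np.nonzero(k)
for vv in range(170,225,3): print(vv,[f"{pb[vv,c,0]:.3f},{pb[vv,c,1]:.3f},{pb[vv,c,2]:.3f}" for c in (185,195,205,215,225,235,241) if pb[vv,c,2]>.08])
E
```

```text
side 256 [0.5634 0.075  0.2167] [0.548 0.003 0.19 ] [0.576 0.152 0.228]
[-0.024 -1.    -0.016]
-0.07715754692668775 0.07216653632416246
top 377 [0.568  0.078  0.2213] [0.551 0.004 0.192] [0.58  0.153 0.23 ]
[-0.018 -1.     0.002]
-0.07465337995118146 0.07442663009100892
[185 180   9  23 154] ((0.5543484091758728, 0.16512346267700195), (0.07575348019599915, 0.027671338990330696), 7.227610111236572)
[228 181  16  19 139] ((0.5589630007743835, 0.006533751264214516), (0.05003982037305832, 0.06137559562921524), 89.95565032958984)
[200 197  22   8 112] ((0.5217990875244141, 0.08966338634490967), (0.07106485217809677, 0.022462548688054085), 87.44591522216797)
[ 183  203   60   29 1096] ((0.4675696790218353, 0.08133548498153687), (0.09269017726182938, 0.1956283450126648), 0.6969172954559326)
170 []
173 ['0.574,0.141,0.226', '0.575,0.112,0.225', '0.576,0.084,0.222', '0.575,0.055,0.224', '0.576,0.027,0.223']
176 ['0.566,0.141,0.224', '0.567,0.112,0.221', '0.566,0.083,0.228', '0.566,0.055,0.226', '0.567,0.027,0.225']
179 ['0.561,0.115,0.204', '0.560,0.085,0.210', '0.559,0.056,0.217', '0.559,0.0
[... 325 characters left out ...]
'0.535,0.031,0.151', '0.531,-0.000,0.178', '0.530,-0.018,0.187']
194 ['0.528,0.124,0.133', '0.528,0.094,0.132', '0.528,0.063,0.131', '0.525,0.031,0.155', '0.520,-0.001,0.192', '0.521,-0.018,0.187']
197 ['0.520,0.126,0.119', '0.522,0.096,0.111', '0.520,0.064,0.124', '0.515,0.030,0.165', '0.512,-0.001,0.191', '0.511,-0.018,0.193']
200 ['0.513,0.128,0.100', '0.506,0.030,0.167', '0.504,-0.000,0.178', '0.505,-0.018,0.177']
203 ['0.506,0.131,0.082', '0.497,0.029,0.168', '0.496,-0.001,0.179']
206 ['0.483,0.142,0.200', '0.484,0.115,0.189', '0.485,0.085,0.191', '0.487,0.028,0.177']
209 ['0.477,0.057,0.178', '0.478,0.028,0.179']
212 ['0.470,0.029,0.172']
215 []
218 []
221 ['0.353,-0.060,1.363']
224 []
```

View pics/z.png

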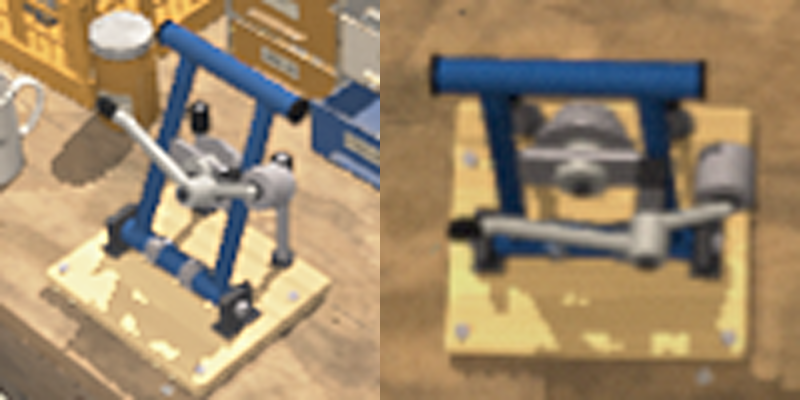

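```bash
cat >> h.py <<'E'
from scipy.spatial.transform import Rotation as Ro
def go(*t):
    s=read_state();R=Ro.from_rotvec(s["tcp_rot"]).as_matrix()
    print("tcp",s["tool_pos"].round(4),"yaw of tool y",np.degrees(np.arctan2(R[1,1],R[0,1])).round(1),"F",s["wrist_force"].round(1),"w",round(s["width"],3),"t",s["time"])
    for x in t:print(x,(R.T@(np.array(x)-s["tool_pos"])).round(4))
E
python3 - <<'E'
from h import *
go((.49,.095,.27))
E
```

```text
tcp [0.304  0.6018 0.1944] yaw of tool y 63.2 F [-0.9  0.1  0.2] w 1.001 t 0.1
(0.49, 0.095, 0.27) [-0.3945 -0.3687 -0.0749]
```

>>> step_arm --commands '[{"fingers": 1, "dx": -0.03, "dy": -0.03, "dz": -0.04, "roll": 10}, {"fingers": 1, "dx": -0.394, "dy": -0.369, "dz": -0.075, "roll": 64}, {"fingers": 1, "dx": -0.394, "dy": -0.369, "dz": -0.075, "roll": 64}, {"fingers": 1, "dx": -0.394, "dy": -0.369, "dz": -0.075, "roll": 64}, {"fingers": 1, "dx": -0.394, "dy": -0.369, "dz": -0.075, "roll": 64}, {"fingers": 1, "dx": -0.394, "dy": -0.369, "dz": -0.075, "roll": 64}, {"fingers": 1, "dx": -0.394, "dy": -0.369, "dz": -0.075, "roll": 64}, {"fingers": 1, "dx": -0.394, "dy": -0.369, "dz": -0.075, "roll": 64}]' --squeeze 30

```text
time: 1.1
tool_pos: [0.4686, 0.1507, 0.2662]
tcp_rot: [-2.237, -2.206, -0.0]
wrist_force: [1.6, 1.6, 0.5]
width: 0.002
grip_force: 0.0
```

>>> step_arm --commands '[{"fingers": 1}, {"fingers": 1}]'

```text
invalid input
```

```bash
python3 - <<'E'
from h import *
go((.49,.095,.27),(.483,.095,.205),(.465,.095,.165),(.446,.095,.107),(.440,.095,.098))
E
```

```text
tcp [0.4686 0.1507 0.2662] yaw of tool y -0.8 F [1.6 1.6 0.5] w 0.002 t 1.1
(0.49, 0.095, 0.27) [-0.0554  0.0221 -0.0038]
(0.483, 0.095, 0.205) [-0.0555  0.0151  0.0612]
(0.465, 0.095, 0.165) [-0.0558 -0.0029  0.1012]
(0.446, 0.095, 0.107) [-0.056  -0.0219  0.1592]
(0.44, 0.095, 0.098) [-0.0561 -0.0279  0.1682]
```

>>> step_arm --commands '[{"fingers": 1, "dx": -0.055, "dy": 0.021, "dz": 0.0, "roll": 0}, {"fingers": 1, "dx": -0.055, "dy": 0.018, "dz": 0.03, "roll": 0}, {"fingers": 1, "dx": -0.055, "dy": 0.014, "dz": 0.061, "roll": 0}, {"fingers": 1, "dx": -0.055, "dy": 0.007, "dz": 0.08, "roll": 0}, {"fingers": 1, "dx": -0.055, "dy": -0.003, "dz": 0.1, "roll": 0}, {"fingers": 1, "dx": -0.055, "dy": -0.009, "dz": 0.12, "roll": 0}]'

```text
time: 1.85
tool_pos: [0.4581, 0.0981, 0.1456]
tcp_rot: [-2.236, -2.207, 0.0]
wrist_force: [-0.3, 1.0, 0.1]
width: 0.0
grip_force: 0.0
```

```bash
python3 - <<'E'
from h import *
go((.49,.095,.27),(.446,.095,.107),(.440,.095,.098))
a,_=read_camera("side");b,_=read_camera("top")
z=np.hstack([cv2.resize(a[120:220,170:265],(380,400),interpolation=2),cv2.resize(b[160:240,170:254],(420,400),interpolation=2)])
cv2.imwrite("pics/z1.png",z)
E
```

```text
tcp [0.4581 0.0981 0.1456] yaw of tool y -0.8 F [-0.3  1.   0.1] w 0.0 t 1.85
(0.49, 0.095, 0.27) [-0.0027  0.0319 -0.1244]
(0.446, 0.095, 0.107) [-0.0033 -0.0121  0.0386]
(0.44, 0.095, 0.098) [-0.0034 -0.0181  0.0476]
```

View pics/z1.png

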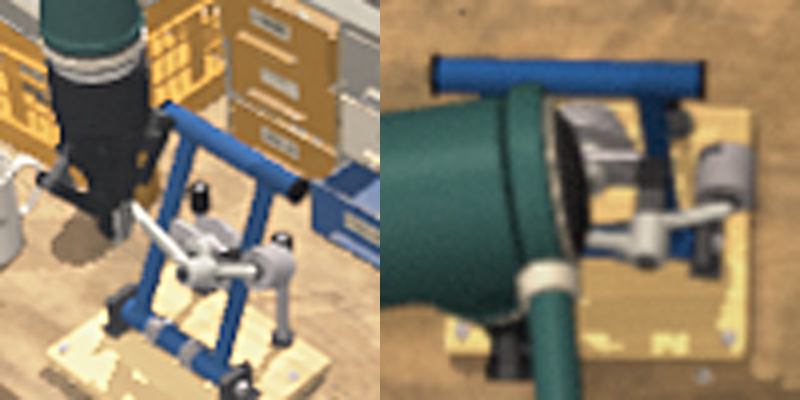

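>>> step_arm --commands '[{"fingers": 1, "dx": 0, "dy": -0.003, "dz": -0.04, "roll": 0}, {"fingers": 1, "dx": 0, "dy": -0.003, "dz": -0.08, "roll": 0}, {"fingers": 1, "dx": 0, "dy": 0.031, "dz": -0.08, "roll": 0}, {"fingers": 1, "dx": 0, "dy": 0.031, "dz": -0.07, "roll": 0}, {"fingers": 1, "dx": 0, "dy": 0.029, "dz": -0.055, "roll": 0}, {"fingers": 1, "dx": 0, "dy": 0.025, "dz": -0.043, "roll": 0}, {"fingers": 1, "dx": 0, "dy": 0.02, "dz": -0.032, "roll": 0}, {"fingers": 1, "dx": 0, "dy": 0.016, "dz": -0.022, "roll": 0}]'

```text
time: 2.95
tool_pos: [0.4737, 0.0976, 0.1671]
tcp_rot: [-2.236, -2.206, 0.001]
wrist_force: [-0.5, -0.5, 0.3]
width: 0.001
grip_force: 0.0
```

```bash
python3 - <<'E'
from h import *
go((.452,.098,.110),(.447,.098,.10))
a,_=read_camera("side");b,_=read_camera("top")
z=np.hstack([cv2.resize(a[120:220,170:265],(380,400),interpolation=2),cv2.resize(b[160:240,170:254],(420,400),interpolation=2)])
cv2.imwrite("pics/z2.png",z)
E
```

```text
tcp [0.4737 0.0976 0.1671] yaw of tool y -0.8 F [-0.5 -0.5  0.3] w 0.001 t 2.95
(0.452, 0.098, 0.11) [ 0.0001 -0.0216  0.0572]
(0.447, 0.098, 0.1) [ 0.0001 -0.0266  0.0672]
```

View pics/z2.png

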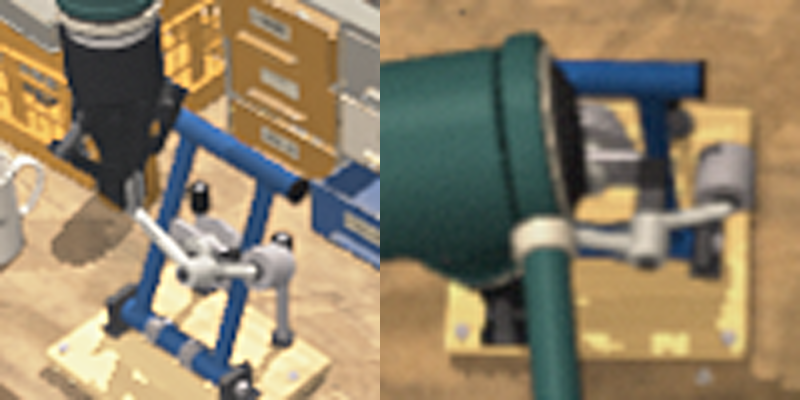

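```bash
python3 - <<'E'
from h import *
s=np.load("s0.npz");da,db=s["da"],s["db"];pa,pb=pts("side",da),pts("top",db)
# leg in top: rows ~205-210, side crop pixel (170+x/4,140+y/4)
for x,y in((200,190),(185,175),(170,160),(155,145),(140,128),(125,115),(105,105)):
    u,v=170+x//4,140+y//4
    w=pa[v-1:v+2,u-1:u+2].reshape(-1,3);i=w[:,0].argmin();print("side",u,v,pa[v,u].round(3),w[i].round(3))
for u in range(184,224,5):
    c=pb[200:214,u]; k=(c[:,2]>.14)&(c[:,2]<.25); print("top",u,c[k].round(3).tolist())
c=calibration("side");K=np.array(c["intrinsics"])
for P in((.4737,.0976,.1671),(.485,.0976,.186)):
    q=np.array(c["world_to_cam"])@np.array([*P,1]);q=q[:3]*[1,-1,-1]
    print(cv2.projectPoints(q.reshape(1,1,3),np.zeros(3),np.zeros(3),K,np.array([c["k1"],0,0,0.]))[0])
E
```

```text
side 220 187 [0.48  0.024 0.174] [0.473 0.021 0.177]
side 216 183 [0.522 0.088 0.124] [0.479 0.046 0.175]
side 212 180 [0.484 0.064 0.178] [0.478 0.062 0.179]
side 208 176 [0.485 0.083 0.183] [0.481 0.084 0.181]
side 205 172 [0.49  0.102 0.186] [0.483 0.1   0.188]
side 201 168 [0.491 0.123 0.191] [0.483 0.118 0.194]
side 196 166 [0.483 0.138 0.196] [0.479 0.137 0.2  ]
top 184 [[0.489, 0.146, 0.196], [0.485, 0.144, 0.203], [0.483, 0.145, 0.197], [0.48, 0.145, 0.197]]
top 189 [[0.493, 0.132, 0.19], [0.489, 0.131, 0.199], [0.486, 0.13, 0.201], [0.483, 0.131, 0.198], [0.481, 0.131, 0.194]]
top 194 [[0.493, 0.117, 0.192], [0.49, 0.118, 0.189], [0.487, 0.117, 0.191], [0.484, 0.117, 0.19]]
top 199 [[0.49, 0.103, 0.192], [0.488, 0.104, 0.186], [0.485, 0.103, 0.19], [0.482, 0.103, 0.188]]
top 204 [[0.489, 0.09, 0.181], [0.485, 0.089, 0.186], [0.482, 0.089, 0.186], [0.48, 0.09, 0.177]]
top 209 [[0.486, 0.075, 0.177], [0.483, 0.075, 0.179], [0.48, 0.075, 0.178]]
top 214 [[0.487, 0.061, 0.173], [0.483, 0.06, 0.181], [0.481, 0.061, 0.174], [0.478, 0.061, 0.175]]
top 219 [[0.484, 0.046, 0.176], [0.481, 0.046, 0.175], [0.478, 0.046, 0.175], [0.475, 0.046, 0.172]]
[[[202.87845882 179.47234876]]]
[[[204.93393756 173.46038506]]]
```

```bash
python3 - <<'E'
from h import *
a,da=read_camera("side");pa=pts("side",da)
cv2.imwrite("pics/z3.png",cv2.resize(a[130:200,170:240],(700,700),interpolation=2)[:600])
for v in range(155,186,2): print(v,[ "%d:%.3f,%.3f,%.3f"%(u,*pa[v,u]) for u in range(194,215,3)])
E
```

```text
155 ['194:0.442,0.088,0.292', '197:0.451,0.085,0.288', '200:0.460,0.081,0.285', '203:0.477,0.088,0.272', '206:0.482,0.080,0.273', '209:0.498,0.085,0.262', '212:0.729,0.332,-0.002']
157 ['194:0.458,0.110,0.263', '197:0.452,0.087,0.279', '200:0.456,0.078,0.281', '203:0.469,0.079,0.274', '206:0.482,0.081,0.265', '209:0.498,0.085,0.254', '212:0.717,0.320,0.001']
159 ['194:0.608,0.304,0.063', '197:0.464,0.104,0.256', '200:0.457,0.080,0.272', '203:0.478,0.092,0.253', '206:0.482,0.082,0.256', '209:0.496,0.084,0.247', '212:0.713,0.316,-0.005']
161 ['194:0.437,0.085,0.274', '197:0.458,0.097,0.255', '200:0.460,0.085,0.260', '203:0.475,0.089,0.248', '206:0.481,0.082,0.249', '209:0.651,0.264,0.049', '212:0.702,0.304,-0.004']
163 ['194:0.437,0.086,0.266', '197:0.449,0.087,0.258', '200:0.459,0.085,0.253', '203:0.470,0.084,0.246', '206:0.488,0.090,0.232', '209:0.652,0.267,0.036', '212:0.692,0.294,-0.003']
165 ['194:0.436,0.086,0.258', '197:0.445,0.082,0.255', '200:0.463,0.091,0.239', '203:0.470,0.085,0.238', '206:0.485,0.088,0.227', '209:0.651,0.267,0.026', '212:0.544,0.126,0.170']
167 ['194:0.479,
[... 1113 characters left out ...]
0.582,0.268,-0.005', '200:0.588,0.256,-0.002', '203:0.597,0.248,-0.003', '206:0.603,0.236,0.000', '209:0.477,0.071,0.183', '212:0.528,0.115,0.123']
181 ['194:0.563,0.264,-0.000', '197:0.571,0.255,0.000', '200:0.581,0.249,-0.003', '203:0.587,0.237,-0.000', '206:0.596,0.230,-0.002', '209:0.520,0.122,0.115', '212:0.482,0.062,0.177']
183 ['194:0.558,0.259,-0.005', '197:0.563,0.246,-0.000', '200:0.569,0.234,0.003', '203:0.580,0.230,-0.002', '206:0.588,0.221,-0.002', '209:0.517,0.120,0.108', '212:0.478,0.058,0.172']
185 ['194:0.549,0.249,-0.003', '197:0.558,0.241,-0.005', '200:0.562,0.228,0.001', '203:0.572,0.221,-0.002', '206:0.579,0.212,-0.001', '209:0.517,0.120,0.098', '212:0.595,0.195,-0.002']
```

View pics/z3.png

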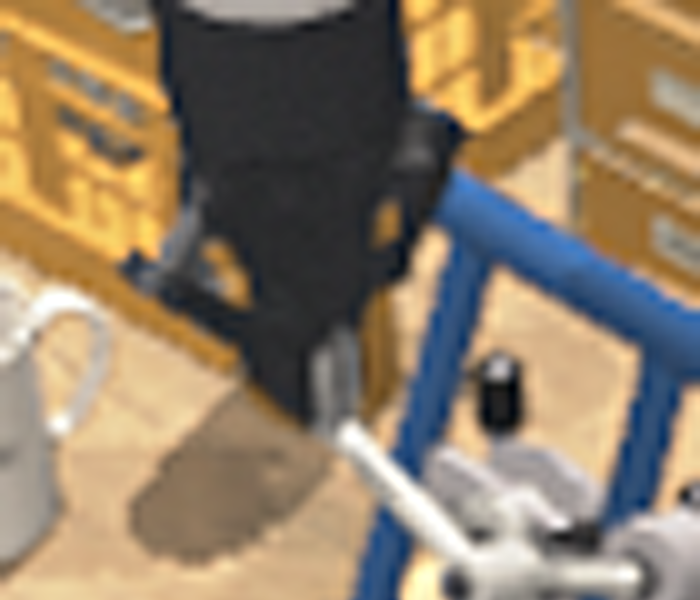

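>>> step_arm --commands '[{"fingers": 1, "dx": 0, "dy": 0.013, "dz": -0.005, "roll": 0}, {"fingers": 1, "dx": 0, "dy": 0.013, "dz": 0.005, "roll": 0}, {"fingers": 1, "dx": 0, "dy": 0.009, "dz": 0.015, "roll": 0}, {"fingers": 1, "dx": 0, "dy": 0.005, "dz": 0.025, "roll": 0}]'

```text
time: 3.6
tool_pos: [0.4794, 0.0977, 0.1424]
tcp_rot: [-2.237, -2.205, 0.0]
wrist_force: [-0.2, 1.4, 1.6]
width: -0.0
grip_force: 0.7
```

```bash
python3 - <<'E'
from h import *
go()
a,da=read_camera("side");pa=pts("side",da)
b,_=read_camera("top")
z=np.hstack([cv2.resize(a[120:220,170:265],(380,400),interpolation=2),cv2.resize(b[160:240,170:254],(420,400),interpolation=2)])
cv2.imwrite("pics/z4.png",z)
E
```

```text
tcp [0.4794 0.0977 0.1424] yaw of tool y -0.8 F [-0.2  1.4  1.6] w -0.0 t 3.6
```

View pics/z4.png

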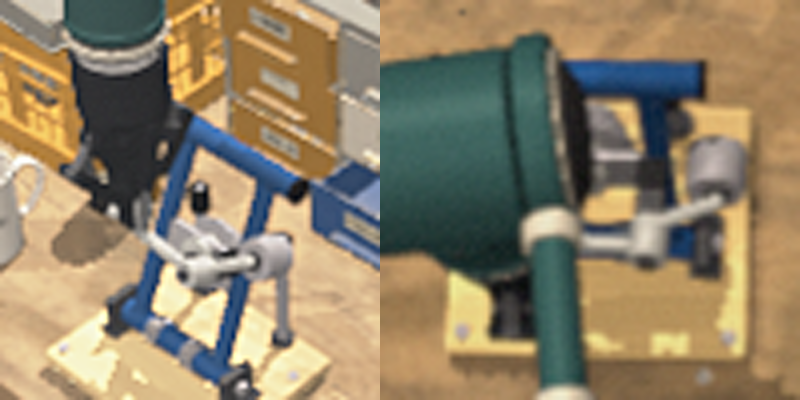

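>>> step_arm --commands '[{"fingers": 1, "dx": 0, "dy": -0.004, "dz": 0.01, "roll": 0}, {"fingers": 1, "dx": 0, "dy": -0.008, "dz": 0.02, "roll": 0}, {"fingers": 1, "dx": 0, "dy": -0.013, "dz": 0.03, "roll": 0}, {"fingers": 1, "dx": 0, "dy": -0.017, "dz": 0.04, "roll": 0}, {"fingers": 1, "dx": 0, "dy": -0.021, "dz": 0.05, "roll": 0}, {"fingers": 1, "dx": 0, "dy": -0.025, "dz": 0.06, "roll": 0}, {"fingers": 1, "dx": 0, "dy": -0.028, "dz": 0.067, "roll": 0}, {"fingers": 1, "dx": 0, "dy": -0.029, "dz": 0.07, "roll": 0}]'

```text
time: 4.7
tool_pos: [0.4502, 0.0979, 0.0726]
tcp_rot: [-2.236, -2.206, 0.001]
wrist_force: [0.4, 0.4, 0.2]
width: 0.004
grip_force: 0.0
```

```bash
python3 - <<'E'
from h import *
go()
a,da=read_camera("side")
b,_=read_camera("top")
z=np.hstack([cv2.resize(a[120:220,170:265],(380,400),interpolation=2),cv2.resize(b[160:240,170:254],(420,400),interpolation=2)])
cv2.imwrite("pics/z5.png",z)
E
```

```text
tcp [0.4502 0.0979 0.0726] yaw of tool y -0.8 F [0.4 0.4 0.2] w 0.004 t 4.7
```

View pics/z5.png

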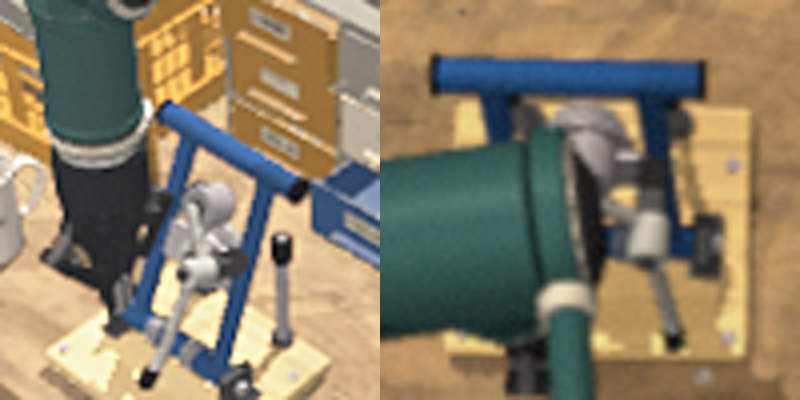

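>>> step_arm --commands '[{"fingers": 1, "dx": 0, "dy": -0.025, "dz": -0.02, "roll": 0}, {"fingers": 1, "dx": 0, "dy": -0.03, "dz": -0.08, "roll": 0}, {"fingers": 1, "dx": 0, "dy": -0.03, "dz": -0.14, "roll": 0}, {"fingers": 0.5, "dx": 0, "dy": -0.03, "dz": -0.2, "roll": 0}, {"fingers": -1, "dx": 0, "dy": -0.03, "dz": -0.24, "roll": 0}, {"fingers": -1, "dx": -0.02, "dy": 0.03, "dz": -0.24, "roll": 0}, {"fingers": -1, "dx": -0.02, "dy": 0.09, "dz": -0.24, "roll": 0}, {"fingers": -1, "dx": -0.02, "dy": 0.118, "dz": -0.24, "roll": 0}]'

```text
time: 5.8
tool_pos: [0.5713, 0.0758, 0.3134]
tcp_rot: [2.237, 2.204, 0.001]
wrist_force: [-0.5, 0.0, -0.3]
width: 0.996
grip_force: 0.0
```

>>> step_arm --commands '[{"fingers": -1, "dx": 0, "dy": 0.0, "dz": 0, "roll": 0}, {"fingers": -1, "dx": 0, "dy": 0, "dz": 0, "roll": 0}]'

```text
time: 6.05
tool_pos: [0.5678, 0.0763, 0.3134]
tcp_rot: [-2.237, -2.206, 0.001]
wrist_force: [-0.1, -0.4, 0.2]
width: 1.001
grip_force: 0.0
```

```bash
python3 - <<'E'
from h import *
go((.568,.076,.30))
a,da=read_camera("side");pa=pts("side",da)
cv2.imwrite("pics/z6.png",cv2.resize(a[100:200,165:265],(600,600),interpolation=2))
c=calibration("side");K=np.array(c["intrinsics"]);T=np.array(c["world_to_cam"])
p=read_state()["tool_pos"]
for P in(p,p+[.042,0,0],p-[.042,0,0],p+[0,0,.03]):
    q=(T@np.array([*P,1]))[:3]*[1,-1,-1]
    print(P,((cv2.projectPoints(q.reshape(1,1,3),np.zeros(3),np.zeros(3),K,np.array([c["k1"],0,0,0.]))[0].ravel()-[165,100])*6).round())
k=(np.abs(pa[...,1]-.076)<.035)&(np.abs(pa[...,0]-.568)<.075)&(pa[...,2]>.24)&(pa[...,2]<.45)
q=pa[k]
for lo in np.arange(.24,.36,.01):
    w=q[(q[:,2]>=lo)&(q[:,2]<lo+.01)]
    if len(w):print(lo.round(3),len(w),w.min(0).round(3),w.max(0).round(3))
E
```

```text
tcp [0.5678 0.0763 0.3134] yaw of tool y -0.8 F [-0.1 -0.4  0.2] w 1.001 t 6.05
(0.568, 0.076, 0.3) [-0.0003  0.0002  0.0134]
[0.567599   0.07636593 0.31362927] [364. 196.]
[0.609599   0.07636593 0.31362927] [420. 163.]
[0.525599   0.07636593 0.31362927] [307. 231.]
[0.567599   0.07636593 0.34362927] [362. 147.]
0.35 1 [0.615 0.084 0.36 ] [0.615 0.084 0.36 ]
```

View pics/z6.png

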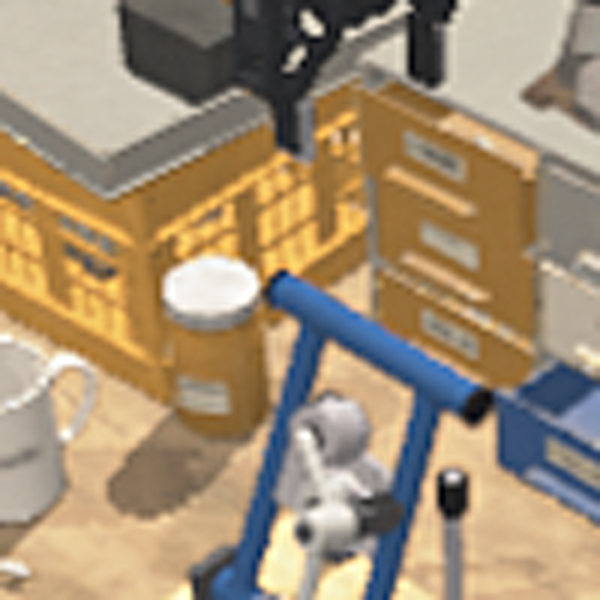

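```bash
python3 - <<'E'
from h import *
for n in("side","top"):
    a,da=read_camera(n);p=pts(n,da);hsv=cv2.cvtColor(a,cv2.COLOR_BGR2HSV)
    k=(hsv[...,1]<90)&(abs(p[...,1]-.075)<.04)&(p[...,0]>.47)&(p[...,0]<.60)&(p[...,2]>.10)&(p[...,2]<.25)
    q=p[k]
    for lo in np.arange(.47,.60,.01):
        w=q[(q[:,0]>=lo)&(q[:,0]<lo+.01)]
        if len(w):
            t=w[w[:,2]>w[:,2].max()-.012];print(n,lo.round(3),len(w),"zmax",w[:,2].max().round(3),"y",t[:,1].min().round(3),t[:,1].max().round(3))
E
```

```text
side 0.47 4 zmax 0.179 y 0.036 0.044
side 0.48 1 zmax 0.175 y 0.035 0.035
side 0.49 22 zmax 0.19 y 0.044 0.065
side 0.5 29 zmax 0.197 y 0.053 0.08
side 0.51 58 zmax 0.205 y 0.05 0.08
side 0.52 69 zmax 0.205 y 0.051 0.076
side 0.53 46 zmax 0.201 y 0.051 0.072
side 0.54 21 zmax 0.194 y 0.056 0.067
side 0.55 28 zmax 0.216 y 0.051 0.086
side 0.56 16 zmax 0.212 y 0.043 0.107
side 0.57 9 zmax 0.226 y 0.04 0.114
side 0.58 1 zmax 0.22 y 0.106 0.106
top 0.47 9 zmax 0.18 y 0.037 0.043
top 0.48 9 zmax 0.179 y 0.037 0.044
top 0.49 25 zmax 0.193 y 0.048 0.057
top 0.5 15 zmax 0.185 y 0.046 0.057
top 0.51 12 zmax 0.195 y 0.051 0.054
top 0.52 36 zmax 0.197 y 0.052 0.054
top 0.53 39 zmax 0.199 y 0.052 0.06
top 0.54 15 zmax 0.196 y 0.055 0.06
top 0.55 22 zmax 0.221 y 0.041 0.056
top 0.56 10 zmax 0.22 y 0.059 0.101
top 0.57 6 zmax 0.224 y 0.036 0.05
```

>>> step_arm --commands '[{"fingers": -1, "dx": 0.064, "dy": 0.001, "dz": 0, "roll": 0}, {"fingers": -1, "dx": 0.064, "dy": 0.001, "dz": 0.0, "roll": 0}, {"fingers": -1, "dx": 0.064, "dy": 0.001, "dz": 0.05, "roll": 0}, {"fingers": -1, "dx": 0.064, "dy": 0.001, "dz": 0.1, "roll": 0}, {"fingers": -1, "dx": 0.064, "dy": 0.001, "dz": 0.13, "roll": 0}, {"fingers": -1, "dx": 0.064, "dy": 0.001, "dz": 0.145, "roll": 0}, {"fingers": -1, "dx": 0.064, "dy": 0.001, "dz": 0.155, "roll": 0}, {"fingers": -1, "dx": 0.064, "dy": 0.001, "dz": 0.155, "roll": 0}]'

```text
time: 7.2
tool_pos: [0.5707, 0.1402, 0.1588]
tcp_rot: [2.237, 2.205, 0.001]
wrist_force: [0.1, -0.1, 0.7]
width: 1.001
grip_force: 0.0
```

```bash
python3 - <<'E'
from h import *
go()
a,da=read_camera("side");b,_=read_camera("top")
cv2.imwrite("pics/z7.png",np.hstack([cv2.resize(a[120:220,170:265],(380,400),interpolation=2),cv2.resize(b[160:240,170:254],(420,400),interpolation=2)]))
E
```

```text
tcp [0.5707 0.1402 0.1588] yaw of tool y -0.8 F [ 0.1 -0.1  0.7] w 1.001 t 7.2
```

View pics/z7.png

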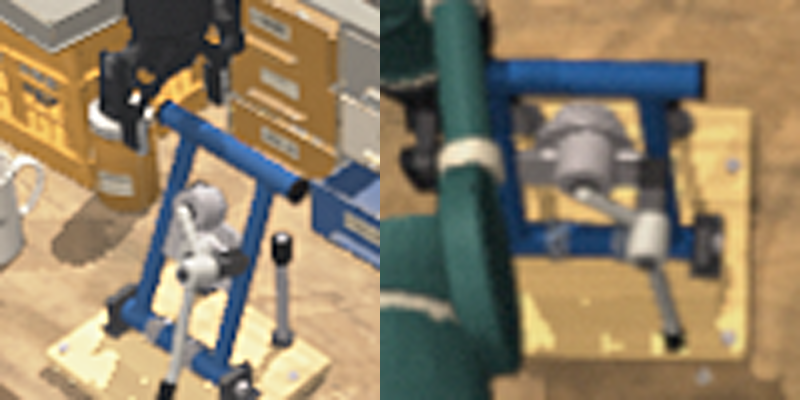

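>>> step_arm --commands '[{"fingers": -1, "dx": 0, "dy": 0, "dz": 0.006, "roll": 0}, {"fingers": 1, "dx": 0, "dy": 0, "dz": 0.006, "roll": 0}, {"fingers": 1, "dx": 0, "dy": 0, "dz": 0.006, "roll": 0}, {"fingers": 1, "dx": 0, "dy": 0, "dz": 0.006, "roll": 0}, {"fingers": 1, "dx": 0, "dy": 0, "dz": 0.006, "roll": 0}, {"fingers": 1, "dx": 0, "dy": 0, "dz": 0.006, "roll": 0}]' --squeeze 35

```text
time: 8.05
tool_pos: [0.5713, 0.1413, 0.153]
tcp_rot: [-2.238, -2.205, -0.005]
wrist_force: [1.7, 3.2, 1.6]
width: 0.246
grip_force: 49.8
```

```bash
python3 - <<'E'
from h import *
go()
# arc from lean .4 to 0, tool y=+x, z down
for t in np.linspace(.4,0,9): print(round(t,2),"dy %.4f dz %.4f"%(.19*(np.sin(t)-np.sin(.4)),-.19*(np.cos(t)-np.cos(.4))))
E
```

```text
tcp [0.5713 0.1413 0.153 ] yaw of tool y -0.8 F [1.7 3.2 1.6] w 0.246 t 8.05
0.4 dy 0.0000 dz -0.0000
0.35 dy -0.0088 dz -0.0035
0.3 dy -0.0178 dz -0.0065
0.25 dy -0.0270 dz -0.0091
0.2 dy -0.0362 dz -0.0112
0.15 dy -0.0456 dz -0.0129
0.1 dy -0.0550 dz -0.0140
0.05 dy -0.0645 dz -0.0148
0.0 dy -0.0740 dz -0.0150
```

>>> step_arm --commands '[{"fingers": 1, "dx": 0, "dy": -0.009, "dz": -0.0035, "roll": 0}, {"fingers": 1, "dx": 0, "dy": -0.018, "dz": -0.0065, "roll": 0}, {"fingers": 1, "dx": 0, "dy": -0.027, "dz": -0.009, "roll": 0}, {"fingers": 1, "dx": 0, "dy": -0.036, "dz": -0.011, "roll": 0}, {"fingers": 1, "dx": 0, "dy": -0.0455, "dz": -0.013, "roll": 0}, {"fingers": 1, "dx": 0, "dy": -0.055, "dz": -0.014, "roll": 0}, {"fingers": 1, "dx": 0, "dy": -0.0645, "dz": -0.0148, "roll": 0}, {"fingers": 1, "dx": 0, "dy": -0.074, "dz": -0.015, "roll": 0}]'

```text
time: 9.05
tool_pos: [0.5003, 0.142, 0.1703]
tcp_rot: [2.232, 2.203, 0.013]
wrist_force: [5.1, 1.9, 6.5]
width: 0.247
grip_force: 37.1
```

>>> step_arm --commands '[{"fingers": 1, "dx": 0, "dy": 0, "dz": 0, "roll": 0}, {"fingers": 1, "dx": 0, "dy": 0, "dz": 0, "roll": 0}, {"fingers": 1, "dx": 0, "dy": 0, "dz": 0, "roll": 0}, {"fingers": 1, "dx": 0, "dy": 0, "dz": 0, "roll": 0}]'

```text
time: 9.55
tool_pos: [0.4995, 0.142, 0.1701]
tcp_rot: [2.233, 2.204, 0.01]
wrist_force: [3.1, 2.1, 7.4]
width: 0.244
grip_force: 37.4
```

```bash
cat > m.py <<'E'
from h import *
go()
s=np.load("s0.npz")
for n,k,d in(("side","a","da"),("top","b","db")):
  c,dd=read_camera(n)
  for tag,im,dep in(("then",s[k],s[d]),("now",c,dd)):
    p=pts(n,dep);hsv=cv2.cvtColor(im,cv2.COLOR_BGR2HSV)
    m=(cv2.inRange(hsv,(100,120,40),(125,255,255))>0)&(abs(p[...,1]-.06)<.06)&(p[...,0]>.42)&(p[...,0]<.62)
    bar=p[m&(abs(p[...,1]-.055)<.05)&(p[...,2]>.207)]
    base=p[m&(p[...,2]<.065)&(p[...,2]>.03)&(abs(p[...,1]-.075)<.04)]
    # slope of right tube in x-z
    t=p[m&(p[...,2]>.085)&(p[...,2]<.185)&(p[...,1]<.045)]
    print(n,tag,"bar",len(bar),bar.mean(0).round(4),"base",len(base),base.mean(0).round(4),"tube",len(t),np.arctan(np.polyfit(t[:,2],t[:,0],1)[0]).round(3) if len(t)>9 else "")
E
python3 m.py
```

```text
tcp [0.4995 0.142  0.1701] yaw of tool y -0.8 F [3.1 2.1 7.4] w 0.244 t 9.55
side then bar 141 [0.5646 0.0536 0.2206] base 48 [0.4904 0.0698 0.0475] tube 78 0.405
side now bar 165 [0.4924 0.052  0.2346] base 42 [0.4911 0.0652 0.0479] tube 79 0.014
top then bar 228 [0.5687 0.0545 0.2232] base 7 [0.4881 0.0887 0.0486] tube 30 0.422
top now bar 234 [0.4972 0.0544 0.2395] base 4 [0.4935 0.1128 0.0527] tube 13 -0.074
```

>>> step_arm --commands '[{"fingers": 1, "dx": 0, "dy": -0.002, "dz": 0, "roll": 0}, {"fingers": 1, "dx": 0, "dy": -0.002, "dz": 0, "roll": 0}, {"fingers": 1, "dx": 0, "dy": -0.002, "dz": 0, "roll": 0}, {"fingers": 1, "dx": 0, "dy": -0.002, "dz": 0, "roll": 0}, {"fingers": 1, "dx": 0, "dy": -0.002, "dz": 0, "roll": 0}]'

```text
time: 10.28
tool_pos: [0.4979, 0.142, 0.1701]
tcp_rot: [2.233, 2.203, 0.011]
wrist_force: [3.5, 2.5, 6.0]
width: 0.244
grip_force: 37.4
```

```bash
python3 m.py | grep -v then; python3 - <<'E'
from h import *
# foot: dark tip, kickstand down check ; bystanders compare
s=np.load("s0.npz")
b,db=read_camera("top");p=pts("top",db)
k=(p[...,0]<.475)&(p[...,0]>.40)&(p[...,1]>-.02)&(p[...,1]<.09)&(p[...,2]>.035)&(p[...,2]<.20)
print("kick pts",k.sum(),p[k].min(0).round(3),p[k].max(0).round(3))
d=cv2.absdiff(b,s["b"]).max(2)
for n,(x0,x1,y0,y1) in dict(mug=(114,140,188,220),tin=(318,346,185,213),block=(370,408,188,224),driver=(103,160,222,248)).items(): print(n,d[y0:y1,x0:x1].mean().round(1))
a,_=read_camera("side");d=cv2.absdiff(a,s["a"]).max(2)
for n,(x0,x1,y0,y1) in dict(mug=(150,180,156,188),jar=(192,210,143,168)).items(): print("side",n,d[y0:y1,x0:x1].mean().round(1))
E
```

```text
tcp [0.4979 0.142  0.1701] yaw of tool y -0.8 F [3.5 2.5 6. ] w 0.244 t 10.275
side now bar 169 [0.4909 0.0523 0.2344] base 45 [0.4907 0.0653 0.0481] tube 76 0.007
top now bar 237 [0.4955 0.0543 0.2384] base 3 [0.4937 0.1123 0.0509] tube 10 -0.08
kick pts 277 [0.417 0.017 0.038] [0.475 0.088 0.2  ]
mug 54.2
tin 11.7
block 8.4
driver 22.6
side mug 8.5
side jar 99.9
```

```bash
python3 - <<'E'
from h import *
a,da=read_camera("side");p=pts("side",da)
k=(p[...,0]<.445)&(p[...,0]>.405)&(p[...,1]>-.02)&(p[...,1]<.12)&(p[...,2]>.03)&(p[...,2]<.2)
q=p[k]
for z in np.arange(.03,.18,.02):
    w=q[(q[:,2]>=z)&(q[:,2]<z+.02)]
    if len(w):print(z.round(2),len(w),np.median(w,0).round(3))
finish_job()
E
```

```text
0.03 11 [0.419 0.018 0.043]
0.05 20 [0.425 0.02  0.057]
0.07 16 [0.428 0.023 0.08 ]
0.09 17 [0.428 0.024 0.103]
0.11 16 [0.428 0.027 0.121]
0.13 17 [0.426 0.027 0.146]
0.15 64 [0.432 0.03  0.158]
0.17 19 [0.443 0.06  0.18 ]
the job is handed in; nothing more can be done
```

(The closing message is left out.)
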